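# Set the doll blanks on their painting stands

## Robot

A 7-joint arm with a two-finger parallel gripper is mounted at the origin on the work surface. World frame = base frame: x ahead of the robot, y to its left, z up, the work surface at z = 0. Lengths are in m, angles in rad, forces in N, time in s.
With the tool pointing down it reaches from about 0.425 to 0.95 m from the base axis. Payload 4.7 kg.
Tool frame: the origin (TCP) lies midway between the tips of the shut fingers; the grasp point (between the pads) lies r.grip_depth behind it (r.grip_depth is the distance from the TCP to the grasp point, in m); z points along the fingers, y is the line along which they close (so a half turn about z gives the same grasp; the last joint's range is limited). The gripper opens to 87 mm and grips with 3 to 60 N. Pads are 19 mm wide; open, the fingers measure 117 mm over their backs; the gripper's body (75 mm by 190 mm) begins 51 mm behind the grasp point.
Start: joints at [1.243, 0.469, -0.049, 1.532, 0.024, 1.141, -0.082], TCP at [0.199, -0.645, 0.223] pointing down, gripper open.
Joint ranges: [-2.59, 2.59], [-0.33, 1.99], [-1.39, 1.29], [0.1, 2.45], [-1.04, 4.18], [0.21, 1.99], [-2.66, 2.66]. Speed limits (rad/s): [2.57, 2.57, 3.14, 3.14, 3.14, 3.14, 3.14].

## Interface

Orientations are given as a 3x3 rotation matrix whose columns are the frame's x, y, z axes.
In Python, from rig import sensors, read_camera, camera_params, order, r gives the robot as it stands.
- The arm moves only by the tool jog_arm, never from a script. Its argument "steps" is a list of rows, each a list of 3 entries, a list of its own where there are three numbers: the closure, from -1 (fully open) to 1 (shut), so that 0 is half open, then the shift along the tool's x, y, z in mm, then the turn about the tool's z in degrees. In form: [[fingers, [dx, dy, dz], turn], ...]. A call has 1 to 12 rows; each row is the pose to reach, as a shift and turn from the pose commanded when the call began, along the tool's axes at that moment; what a row does not reach only later rows make up. A row lasts 1/12 s, in which the tool goes at most 41.7 mm and 7.16 degrees, less where a joint would pass 70% of its speed; a pose out of reach is approached as far as the arm can. A call with a gripper value outside its range is refused whole. The fingers move at their own pace and stop on an object; "newtons" is the grip in N (left out, the last holds). Time passes only in rows, so rows that repeat a pose let the fingers close. It gives the time, the measured TCP pose, the force, the opening and the grip force at its end, in the units of the state.
- sensors.sense(): the state, without advancing time (a new reading comes with each control period).
- read_camera(name): name is "side" or "top"; returns the picture (384x512x3 uint8, red, green, blue); there is no depth.
- camera_params(name): a dict with "mtx" (3x3 intrinsics, pixels), "xyz" and "rotation" of the camera in the world. Camera axes: x right, y down, z forward; pixel columns grow to the right and rows downward; lengths in m; the calibration is good to about 2 mm. A picture is of the moment at which its call begins. camera_params takes no time and is no camera call.
- order.finish_job(): hands the job in; it is judged then, once.
The state is a dict: "time_s": time; "qpos": joint angles; "joint_vel": joint speeds; "joint_efforts": joint torques, N m; "tcp_pos": TCP position; "tool_rot": TCP orientation; "ft_force": force on the tool from outside, world axes, zero at the start; "wrist_torque": the same for the moment, N m; "opening": opening from 0.0 (shut) to 1.0 (fully open); "grip_force": force on a finger pad.
Only numpy, scipy, OpenCV 4.12 (cv2) and the standard library are available. Lean on these libraries where they do the work, as an engineer would, in place of code of your own. Each camera call takes 0.05 s, during which the arm holds its last target. There are 200 camera calls.

## Task

Get the bare wooden doll blanks ready for painting: stand each of the four upright in the rimmed stand that matches the shape and size of its foot, the foot flat on the floor of the stand inside the rim, and the square and the oblong foot turned parallel to their rims. Do not tip any doll over, and leave the brush pot and the glue bottle where they are.

Things in the scene. Friction and masses are not known exactly. Their poses are not given: they have to be found in the camera images.
- small_round_doll: Loose plain light-wood doll blank, standing upright, 108 mm tall: the slim one, with a round foot 36 mm across, body narrowing to 29 mm. Round head 34 mm across, from 74 to 108 mm high, straight-sided from about 84 to 99 mm, neck 22 mm below it; shoulder (top of the body, narrowing to 22 mm) 66 mm high. 40 to 85 g. Origin: centre of the underside of the foot; z up.
- large_round_doll: Loose plain light-wood doll blank, standing upright, 118 mm tall: the stout one, with a round foot 58 mm across, body narrowing upward to 38 mm. Round head 42 mm across, from 80 to 118 mm high, straight-sided from about 91 to 108 mm, neck 22 mm; shoulder (narrowed to 24 mm) 72 mm high. 90 to 185 g. Origin: centre of the underside of the foot; z up.
- square_doll: Loose plain light-wood doll blank, standing upright, 114 mm tall, with a square foot 44 x 44 mm (26 mm high) and a square body 32 x 32 mm up to 68 mm. Round head 36 mm across, from 76 to 114 mm high, straight-sided from about 87 to 104 mm, neck 22 mm. 70 to 140 g. x and y axes square to the sides. Origin: centre of the underside of the foot; z up.
- oblong_doll: Loose plain light-wood doll blank, standing upright, 110 mm tall, with an oblong foot 76 mm (along x) x 32 mm (along y), 26 mm high, and a body 56 x 26 mm up to 64 mm. Round head 36 mm across, from 72 to 110 mm high, straight-sided from about 83 to 100 mm, neck 22 mm. 75 to 155 g. Origin: centre of the underside of the foot; z up.
- small_round_stand: Low round stand with a raised rim, 64 mm across outside, 52 mm inside the rim: for the small round foot. Dark wood lined with light brown cork, fixed to the bench, open at the top: floor 4 mm thick, rim 6 mm thick with its top 10 mm above the bench. Origin: centre of the underside, at bench height; z up.
- large_round_stand: Low round stand with a raised rim, 86 mm across outside, 74 mm inside the rim: for the large round foot. Dark wood lined with light brown cork, fixed to the bench, open at the top: floor 4 mm thick, rim 6 mm thick with its top 10 mm above the bench. Origin: centre of the underside, at bench height; z up.
- square_stand: Low square stand with a raised rim, 72 x 72 mm outside, 60 x 60 mm inside: for the square foot. x and y axes square to its sides. Dark wood lined with light brown cork, fixed to the bench, open at the top: floor 4 mm thick, rim 6 mm thick with its top 10 mm above the bench. Origin: centre of the underside, at bench height; z up.
- oblong_stand: Low oblong stand with a raised rim, 104 x 60 mm outside, 92 mm (along x) x 48 mm (along y) inside: for the oblong foot. Dark wood lined with light brown cork, fixed to the bench, open at the top: floor 4 mm thick, rim 6 mm thick with its top 10 mm above the bench. Origin: centre of the underside, at bench height; z up.
- brush_pot: Round wooden pot, 70 mm across and 85 mm tall, with four brushes leaning out of it to about 170 mm high and up to 40 mm off its axis; stands loose at the left of the work, to be left alone. Origin: centre of its underside.
- glue_bottle: White plastic bottle with a red cap, 44 mm across and 110 mm tall; stands loose at the far edge of the work, to be left alone. Origin: centre of its underside.

How it is judged:
By the outcome, as a careful person would: the job done as asked, in the order asked, and still so for the second after the job is handed in, with the robot touching nothing.
It also fails if it takes over 120 s, if anything falls off the work surface, if the arm or the gripper's body presses on something with over 40 N, if the wrist force passes 120 N, or if a joint passes its speed limit or range.

## Working session

There is one attempt and no reset: what is moved stays moved. The work goes in short steps, Python scripts to look and compute and a tool call to move; the robot and the scene stay as the last step left them, time stands still between calls to the robot, and variables do not carry over. Pictures are saved under pics/ and viewed, at most 14 in all, crops included, and the job is handed in when it is done.

Besides the shell and the picture viewer there is one more tool, called after "Call:" in YAML: its name, and indented under it one key for each argument. jog_arm: Moves the arm, as the interface text tells. Its arguments: {"type":"object","properties":{"steps":{"type":"array"},"newtons":{"type":"number"}},"required":["steps"]}

```bash
mkdir -p pics; ls; python3 - <<'E'
from rig import sensors, read_camera, camera_params, order, r
import cv2
for n in("side","top"):
    cv2.imwrite(f"pics/{n}0.png",cv2.cvtColor(read_camera(n),cv2.COLOR_RGB2BGR)); print(n,camera_params(n))
s=sensors.sense();print(s,r.grip_depth)
E
```

```text
pics
side {'mtx': array([[395.06380494,   0.        , 260.65979592],
       [  0.        , 395.06380494, 187.98983132],
       [  0.        ,   0.        ,   1.        ]]), 'xyz': array([ 0.42230218, -0.7600585 ,  0.94090154]), 'rotation': array([[ 0.98813689, -0.10583355,  0.11128674],
       [-0.15338262, -0.71641898,  0.68060092],
       [ 0.00769752, -0.68959633, -0.72415306]])}
top {'mtx': array([[392.49350098,   0.        , 250.93277772],
       [  0.        , 392.49350098, 187.70540126],
       [  0.        ,   0.        ,   1.        ]]), 'xyz': array([0.38202969, 0.06343697, 1.15036263]), 'rotation': array([[ 0.02009461, -0.98688228,  0.16018603],
       [-0.99958188, -0.01649892,  0.02374561],
       [-0.02079122, -0.16059621, -0.98680119]])}
{'time_s': 0.1, 'qpos': array([ 1.24311402,  0.46939024, -0.0485828 ,  1.53355468,  0.02409701,
        1.14101465, -0.08232314]), 'joint_vel': array([ 5.59711058e-04, -2.88850941e-03,  7.99248295e-06, -2.57659380e-03,
        4.94580391e-04, -3.26968508e-04, -2.09557123e-03]), 'joint_efforts': array([ 3.23120566e-04, -5.09173179e+01, -8.12805514e-02, -2.36830634e+01,
       -6.15169597e-02,  3.45049496e-02,  7.33935894e-05]), 'tcp_pos': array([ 0.19853974, -0.64458089,  0.22159286]), 'tool_rot': array([[ 9.55697572e-01,  2.94349805e-01, -5.85878624e-04],
       [ 2.94350381e-01, -9.55696093e-01,  1.68243859e-03],
       [-6.46964398e-05, -1.78035607e-03, -9.99998413e-01]]), 'ft_force': array([ 0.30340079, -1.03307954,  0.33288581]), 'wrist_torque': array([0.01367778, 0.01059633, 0.00520962]), 'grip_force': 0.0, 'opening': 0.996722170200622} 0.0187
```

View pics/side0.png

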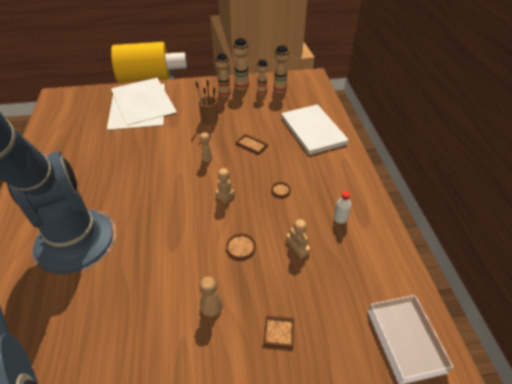

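View pics/top0.png

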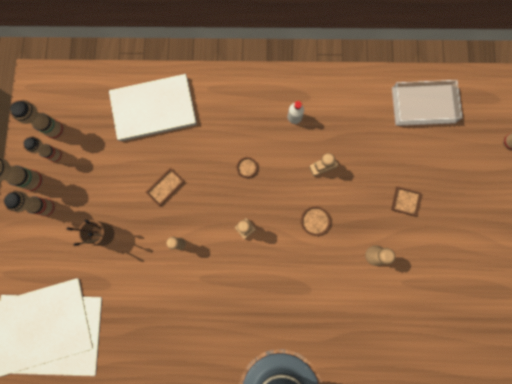

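The pictures show, as top-view pixels:
- **Dolls:** small round (173,243), square (246,230), oblong (324,165), large round (381,257).
- **Stands:** oblong (166,187), small round (247,168), large round (316,222), square (407,201).
- **Leave alone:** glue bottle (296,112) and brush pot (95,233).

Next I'll enlarge the dolls and mask the cork.

```bash
cat > h.py <<'E'
import cv2, numpy as np
from rig import sensors, read_camera, camera_params, order, r
def ray(n,u,v):
    c=camera_params(n); d=c["rotation"]@np.linalg.inv(c["mtx"])@[u,v,1.]
    return c["xyz"],d
def plane(n,u,v,z):
    o,d=ray(n,u,v); return (o+d*(z-o[2])/d[2])
def two(p,q):
    (o1,d1),(o2,d2)=ray("top",*p),ray("side",*q)
    s=np.linalg.lstsq(np.c_[d1,-d2],o2-o1,rcond=None)[0]
    a,b=o1+s[0]*d1,o2+s[1]*d2
    return (a+b)/2,np.linalg.norm(a-b)
def proj(n,p):
    c=camera_params(n); q=c["mtx"]@c["rotation"].T@(np.asarray(p)-c["xyz"]); return q[:2]/q[2]
def crop(n,img,u,v,w=25,s=7):
    return cv2.resize(img[v-w:v+w,u-w:u+w],None,fx=s,fy=s,interpolation=cv2.INTER_CUBIC)
E
python3 - <<'E'
from h import *
T=cv2.imread("pics/top0.png");S=cv2.imread("pics/side0.png")
f=lambda n,I,L:np.hstack([crop(n,I,*p,w=25,s=4) for p in L])
out=np.vstack([f("t",T,[(173,243),(246,230),(324,165),(381,257)]),f("s",S,[(205,148),(225,187),(298,240),(210,297)])])
cv2.imwrite("pics/c0.png",out)
# stands: cork masks
for n,I in(("top",T),("side",S)):
    h=cv2.cvtColor(I,cv2.COLOR_BGR2HSV)
    pts={"top":dict(ob=(166,187),sr=(247,168),lr=(316,222),sq=(407,201)),"side":dict(ob=(252,144),sr=(281,190),lr=(240,247),sq=(279,333))}[n]
    for k,(u,v) in pts.items():
        W=24; g=I[v-W:v+W,u-W:u+W]
        print(n,k,I[v,u],I[v-W,u-W],end=' ')
        # cork: similar to centre
        m=(cv2.cvtColor(g,cv2.COLOR_BGR2HSV)[...,2]>150).astype(np.uint8)
        c,_=cv2.findContours(m,cv2.RETR_EXTERNAL,cv2.CHAIN_APPROX_NONE)
        c=[x for x in c if cv2.pointPolygonTest(x,(W,W),True)>-4]
        if not c: print('none');continue
        c=max(c,key=cv2.contourArea).reshape(-1,2)+[u-W,v-W]
        w=np.array([plane(n,*p,.004)[:2] for p in c],np.float32)*1000
        print(np.round(cv2.minAreaRect(w)[0]),np.round(cv2.minAreaRect(w)[1]),round(cv2.minAreaRect(w)[2]))
E
```

```text
top ob [ 98 150 204] [ 72 111 163] [568. 346.] [146. 142.] 3
top sr [100 151 205] [ 73 115 169] [630. 106.] [144. 142.] 1
top lr [ 98 148 201] [ 71 109 161] [473. -99.] [67. 70.] 90
top sq [100 150 203] [ 68 107 155] [ 536. -363.] [57. 59.] 75
side ob [ 87 145 207] [ 58 102 161] [568. 356.] [268. 184.] 82
side sr [ 88 147 211] [ 55 100 158] [635. 110.] [212. 163.] 82
side lr [ 87 146 210] [ 63 111 176] [473. -96.] [66. 69.] 82
side sq [ 87 146 209] [ 56  99 156] [ 536. -362.] [56. 61.] 77
```

View pics/c0.png

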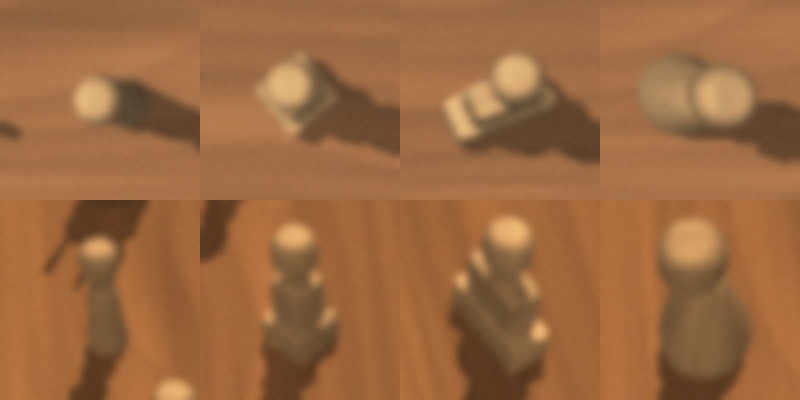

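The crops show the four heads and the feet. The square foot's corners are at about (235,227), (246,219), (255,229) and (245,239). The oblong foot's near edge runs from (314,175) to (338,164). Now I'll triangulate.

```bash
python3 - <<'E'
from h import *
np.set_printoptions(precision=1,suppress=True)
H=dict(small=((171.8,243),(204.5,138.5)),square=((243.8,226.8),(223.8,174.5)),oblong=((328,159),(300.2,226.2)),large=((387.2,256.2),(208,284)))
for k,(p,q) in H.items():
    X,g=two(p,q); print(k,X*1000,'gap',round(g*1000,1),'top@.095',plane("top",*p,.095)[:2]*1000,'side@.095',plane("side",*q,.095)[:2]*1000)
P=lambda L:np.array([plane("top",*p,.026)[:2] for p in L])*1000
for k,L in dict(sq=[(235,227.5),(246,218.8),(255.5,229.3),(245.3,238.8)],ob=[(310.3,165.8),(314.5,175),(337.8,164.3)]).items():
    w=P(L); d=np.diff(np.vstack([w,w[:1]]),axis=0); print(k,w.mean(0),(w[0]+w[2])/2,'len',np.hypot(*d.T),'ang',np.degrees(np.arctan2(d[:,1],d[:,0])))
print('pot',plane("top",95,233,.085),'glue',plane("top",297,104,.11))
for n,D in dict(top=dict(ob=(166,187),sr=(247,168)),side=dict(ob=(252,144),sr=(281,190),sq=(279,333))).items():
    I=cv2.imread(f"pics/{n}0.png")
    for k,(u,v) in D.items():
        W=22; g=I[v-W:v+W,u-W:u+W]; m=(g[...,2]>(183)).astype(np.uint8)
        c,_=cv2.findContours(m,cv2.RETR_EXTERNAL,cv2.CHAIN_APPROX_NONE)
        c=max([x for x in c if cv2.pointPolygonTest(x,(W,W),True)>-4],key=cv2.contourArea).reshape(-1,2)+[u-W,v-W]
        w=np.array([plane(n,*p,.004)[:2] for p in c],np.float32)*1000
        print(n,k,*[np.round(x) for x in cv2.minAreaRect(w)])
E
```

```text
small [400.6 299.4  86.4] gap 0.9 top@.095 [400.  297.5] side@.095 [401.2 288.8]
square [448.2 105.8  96.6] gap 2.9 top@.095 [446.8 105.8] side@.095 [449.7 107.6]
oblong [ 636.8 -121.4   94.2] gap 0.3 top@.095 [ 636.7 -121.2] side@.095 [ 636.4 -122. ]
large [ 378.1 -268.9  108.7] gap 2.4 top@.095 [ 376.8 -273.4] side@.095 [ 378.6 -260.8]
sq [446.1 103.8] [446.6 104.4] len [40.  40.5 39.6 43.6] ang [ -50.5 -136.7  133.9   43.8]
ob [ 625.1 -112.3] [ 635.1 -121.6] len [29.7 75.5 80.2] ang [-156.1  -64.2   94.1]
pot [0.4 0.5 0.1] glue [ 0.8 -0.   0.1]
top ob [567. 346.] [39. 85.] 47.0
top sr [628. 105.] [39. 40.] 69.0
side ob [567. 350.] [33. 77.] 50.0
side sr [629. 108.] [36. 36.] 45.0
side sq [ 535. -362.] [52. 56.] 78.0
```

Each head agrees between the two views, and the heights and sizes fit. Poses in mm and degrees:

| Item | x | y | Angle |
|---|---|---|---|
| Large round doll | 377 | -270 | – |
| Square doll | 447 | 105 | 43 |
| Oblong doll | 636 | -121 | -65 |
| Small round doll | 401 | 298 | – |
| Large round stand | 473 | -98 | – |
| Square stand | 536 | -362 | -14 |
| Oblong stand | 567 | 348 | -42 |
| Small round stand | 629 | 106 | – |

I'll start above the large doll at yaw 90°, so that tool x is world y and tool y is world x.

Call:
jog_arm:
  steps:
    - [-1, [100, -109, 0], -25]
    - [-1, [281, -305, 0], -73]
    - [-1, [281, -305, 0], -73]
    - [-1, [281, -305, 0], -73]
    - [-1, [281, -305, 0], -73]
    - [-1, [281, -305, 0], -73]
    - [-1, [281, -305, 0], -73]
    - [-1, [281, -305, 0], -73]
    - [-1, [281, -305, 0], -73]
    - [-1, [281, -305, 0], -73]
    - [-1, [281, -305, 0], -73]
    - [-1, [281, -305, 0], -73]
  newtons: 25

```text
time_s: 1.1
tcp_pos: [0.3783, -0.2688, 0.2226]
tool_rot: [[-0.007, 1.0, -0.0], [1.0, 0.007, -0.0], [-0.0, -0.0, -1.0]]
ft_force: [0.1, -0.4, 0.5]
opening: 0.998
grip_force: 0.0
```

Call:
jog_arm:
  steps:
    - [-1, [0, 0, 40], 0]
    - [-1, [0, 0, 80], 0]
    - [-1, [0, 0, 110], 0]
    - [-1, [0, 0, 130], 0]
    - [-1, [0, 0, 141], 0]
    - [-1, [0, 0, 141], 0]
    - [1, [0, 0, 141], 0]
    - [1, [0, 0, 141], 0]
    - [1, [0, 0, 141], 0]
    - [1, [0, 0, 141], 0]
    - [1, [0, 0, 141], 0]
    - [1, [0, 0, 141], 0]

```text
time_s: 2.1
tcp_pos: [0.3778, -0.2711, 0.0822]
tool_rot: [[-0.002, 1.0, 0.001], [1.0, 0.002, -0.001], [-0.001, 0.001, -1.0]]
ft_force: [-0.2, -0.8, -0.1]
opening: 0.632
grip_force: 0.0
```

Call:
jog_arm:
  steps:
    - [1, [0, 0, 0], 0]
    - [1, [0, 0, 0], 0]
    - [1, [0, 0, 0], 0]
    - [1, [0, 0, 0], 0]

```text
time_s: 2.43
tcp_pos: [0.3778, -0.271, 0.0817]
tool_rot: [[-0.002, 1.0, 0.001], [1.0, 0.002, -0.0], [-0.0, 0.001, -1.0]]
ft_force: [0.0, -0.1, 1.3]
opening: 0.47
grip_force: 25.0
```

```bash
python3 - <<'E'
from h import *
T=read_camera("top")[...,::-1];S=read_camera("side")[...,::-1]
cv2.imwrite("pics/c1.png",np.hstack([crop("",T,381,257,40,5),crop("",S,210,297,40,5)]))
E
```

```text
(no output)
```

View pics/c1.png

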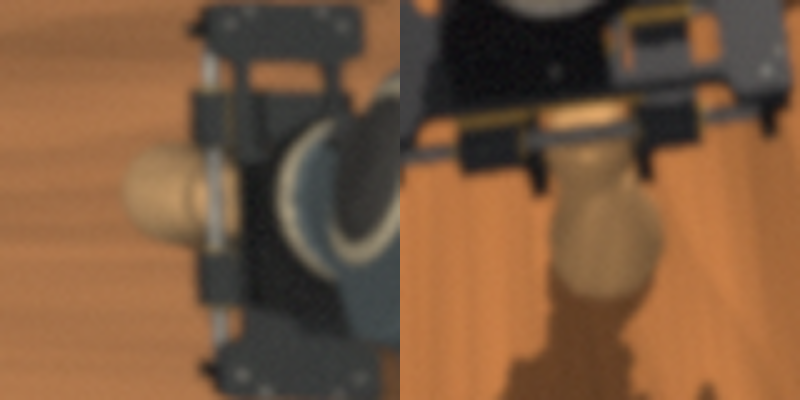

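The crops show the large head held between the pads and the doll upright. The opening is 41 mm, which matches the 42 mm head. Now I'll lift, carry and lower it.

Call:
jog_arm:
  steps:
    - [1, [0, 0, -25], 0]
    - [1, [0, 0, -60], 0]
    - [1, [30, 15, -80], 0]
    - [1, [60, 32, -80], 0]
    - [1, [92, 50, -80], 0]
    - [1, [122, 67, -80], 0]
    - [1, [150, 83, -80], 0]
    - [1, [167, 92, -80], 0]
    - [1, [173, 95, -75], 0]
    - [1, [173, 95, -55], 0]
    - [1, [173, 95, -35], 0]
    - [1, [173, 95, -35], 0]

```text
time_s: 3.53
tcp_pos: [0.4683, -0.0983, 0.1128]
tool_rot: [[-0.002, 1.0, -0.009], [1.0, 0.002, 0.001], [0.001, -0.009, -1.0]]
ft_force: [-0.6, 0.2, -2.3]
opening: 0.469
grip_force: 25.0
```

Call:
jog_arm:
  steps:
    - [1, [0, 0, 0], 0]
    - [1, [0, 0, 10], 0]
    - [1, [0, 0, 20], 0]
    - [1, [0, 0, 28], 0]
    - [1, [0, 0, 28], 0]
    - [1, [0, 0, 28], 0]

```text
time_s: 4.03
tcp_pos: [0.4718, -0.0977, 0.0881]
tool_rot: [[-0.002, 1.0, -0.001], [1.0, 0.002, 0.0], [0.0, -0.001, -1.0]]
ft_force: [0.0, 0.6, -0.9]
opening: 0.468
grip_force: 25.0
```

Call:
jog_arm:
  steps:
    - [1, [0, 0, 2.5], 0]
    - [1, [0, 0, 2.5], 0]
    - [-1, [0, 0, 2.5], 0]
    - [-1, [0, 0, 2.5], 0]
    - [-1, [0, 0, 2.5], 0]
    - [-1, [0, 0, 2.5], 0]
    - [-1, [0, 0, 2.5], 0]
    - [-1, [0, 0, 2.5], 0]
    - [-1, [0, 0, -30], 0]
    - [-1, [0, 0, -70], 0]
    - [-1, [0, 0, -110], 0]
    - [-1, [0, 0, -130], 0]

```text
time_s: 5.03
tcp_pos: [0.4742, -0.0975, 0.223]
tool_rot: [[-0.002, 1.0, 0.006], [1.0, 0.002, -0.001], [-0.001, 0.006, -1.0]]
ft_force: [0.3, -0.7, -0.8]
opening: 0.991
grip_force: 0.0
```

Call:
jog_arm:
  steps:
    - [-1, [-6, 40, 0], 0]
    - [-1, [-12, 80, 0], 0]
    - [-1, [-18, 120, 0], 0]
    - [-1, [-23, 162, 0], 0]
    - [-1, [-23, 162, 0], 0]
    - [-1, [-23, 162, 0], 0]
    - [-1, [-23, 162, 0], 0]

```text
time_s: 5.62
tcp_pos: [0.6335, -0.1199, 0.2178]
tool_rot: [[-0.003, 1.0, -0.002], [1.0, 0.003, 0.001], [0.001, -0.002, -1.0]]
ft_force: [-0.8, -0.2, -0.6]
opening: 0.998
grip_force: 0.0
```

```bash
python3 - <<'E'
from h import *
T=read_camera("top")[...,::-1];S=read_camera("side")[...,::-1]
cv2.imwrite("pics/c2.png",np.hstack([crop("",T,316,222,40,5),crop("",S,240,240,40,5)]))
print(sensors.sense()["tcp_pos"])
E
```

```text
[ 0.63301613 -0.12008412  0.21878027]
```

View pics/c2.png

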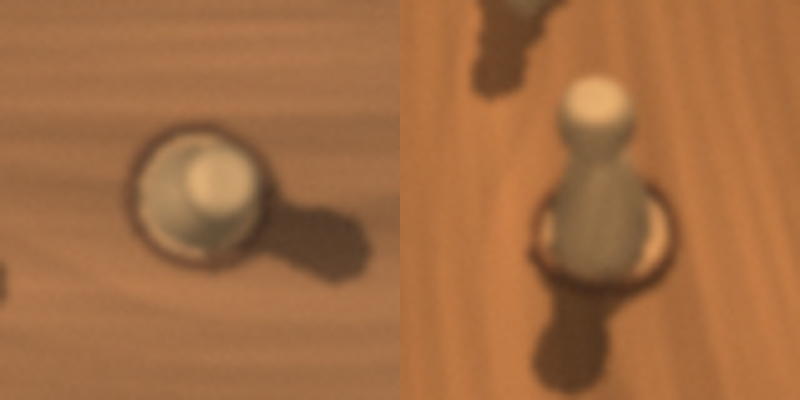

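The large doll stands upright inside its rim, with cork showing around the foot in both views. Next is the oblong doll.

Call:
jog_arm:
  steps:
    - [-1, [-1, 3, 40], 0]
    - [-1, [-1, 3, 80], 0]
    - [-1, [-1, 3, 115], 0]
    - [-1, [-1, 3, 135], 0]
    - [-1, [-1, 3, 144], 0]
    - [-1, [-1, 3, 144], 0]
    - [1, [-1, 3, 144], 0]
    - [1, [-1, 3, 144], 0]
    - [1, [-1, 3, 144], 0]
    - [1, [-1, 3, 144], 0]
    - [1, [-1, 3, 144], 0]
    - [1, [-1, 3, 144], 0]

```text
time_s: 6.72
tcp_pos: [0.6375, -0.1214, 0.0753]
tool_rot: [[-0.002, 1.0, 0.001], [1.0, 0.002, -0.0], [-0.0, 0.001, -1.0]]
ft_force: [-0.2, -0.4, -0.4]
opening: 0.632
grip_force: 0.0
```

Call:
jog_arm:
  steps:
    - [1, [0, 0, 0], 0]
    - [1, [0, 0, 0], 0]
    - [1, [0, 0, 0], 0]
    - [1, [0, 0, 0], 0]
    - [1, [0, 0, 0], 0]
    - [1, [0, 0, 0], 0]

```text
time_s: 7.22
tcp_pos: [0.6371, -0.1213, 0.0745]
tool_rot: [[-0.002, 1.0, -0.0], [1.0, 0.002, -0.0], [-0.0, -0.0, -1.0]]
ft_force: [-0.9, -0.3, 0.2]
opening: 0.397
grip_force: 25.0
```

Call:
jog_arm:
  steps:
    - [1, [0, 0, -25], 0]
    - [1, [0, 0, -60], 0]
    - [1, [25, -4, -80], -2]
    - [1, [60, -9, -80], -5]
    - [1, [95, -14, -80], -8]
    - [1, [130, -19, -80], -11]
    - [1, [165, -25, -80], -14]
    - [1, [200, -30, -80], -17]
    - [1, [235, -35, -80], -20]
    - [1, [270, -40, -80], -22]
    - [1, [305, -45, -80], -23]
    - [1, [340, -51, -80], -23]

```text
time_s: 8.22
tcp_pos: [0.5851, 0.2199, 0.1542]
tool_rot: [[-0.393, 0.92, -0.0], [0.92, 0.393, -0.0], [-0.0, -0.0, -1.0]]
ft_force: [0.8, -0.5, -1.3]
opening: 0.4
grip_force: 25.0
```

Call:
jog_arm:
  steps:
    - [1, [32, 8, 0], 0]
    - [1, [64, 17, 0], 0]
    - [1, [96, 25, 0], 0]
    - [1, [118, 31, 0], 0]
    - [1, [126, 33, 10], 0]
    - [1, [126, 33, 30], 0]
    - [1, [126, 33, 50], 0]
    - [1, [126, 33, 55], 0]
    - [1, [126, 33, 55], 0]
    - [1, [126, 33, 55], 0]

```text
time_s: 9.05
tcp_pos: [0.5668, 0.3464, 0.0993]
tool_rot: [[-0.391, 0.92, -0.0], [0.92, 0.391, -0.001], [-0.0, -0.0, -1.0]]
ft_force: [-0.0, -0.6, -1.2]
opening: 0.398
grip_force: 25.0
```

```bash
python3 - <<'E'
from h import *
T=read_camera("top")[...,::-1];S=read_camera("side")[...,::-1]
cv2.imwrite("pics/c3.png",np.hstack([crop("",T,166,187,35,5),crop("",S,252,144,35,5)]))
print(sensors.sense()["tcp_pos"])
E
```

```text
[0.5672874  0.34739498 0.10073536]
```

View pics/c3.png

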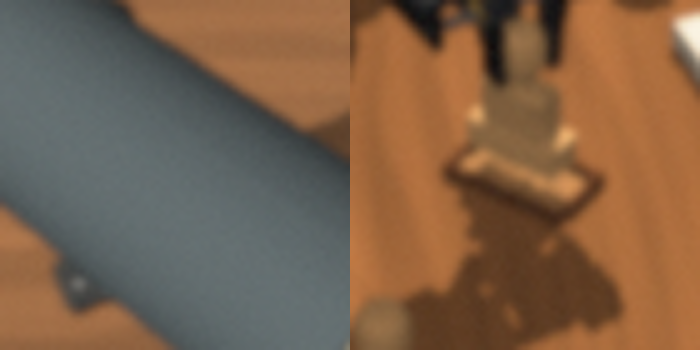

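The side view shows the foot over the cork, with its front edge parallel to the rim (both slope about 20° in the picture). Lowering now.

Call:
jog_arm:
  steps:
    - [1, [0, 0, 8], 0]
    - [1, [0, 0, 16], 0]
    - [1, [0, 0, 21], 0]
    - [1, [0, 0, 21], 0]
    - [1, [0, 0, 21], 0]
    - [1, [0, 0, 21], 0]

```text
time_s: 9.65
tcp_pos: [0.5663, 0.3474, 0.0782]
tool_rot: [[-0.393, 0.92, -0.0], [0.92, 0.393, -0.0], [-0.0, -0.0, -1.0]]
ft_force: [-0.4, 0.2, -0.2]
opening: 0.398
grip_force: 25.0
```

Call:
jog_arm:
  steps:
    - [1, [0, 0, 1], 0]
    - [1, [0, 0, 1], 0]
    - [-1, [0, 0, 1], 0]
    - [-1, [0, 0, 1], 0]
    - [-1, [0, 0, 1], 0]
    - [-1, [0, 0, 1], 0]
    - [-1, [0, 0, 1], 0]
    - [-1, [0, 0, 1], 0]
    - [-1, [0, 0, -30], 0]
    - [-1, [0, 0, -70], 0]
    - [-1, [0, 0, -110], 0]
    - [-1, [0, 0, -140], 0]

```text
time_s: 10.65
tcp_pos: [0.5667, 0.3482, 0.2219]
tool_rot: [[-0.393, 0.92, 0.002], [0.92, 0.393, 0.002], [0.001, 0.003, -1.0]]
ft_force: [0.6, -0.1, 0.1]
opening: 0.986
grip_force: 0.0
```

Call:
jog_arm:
  steps:
    - [-1, [5, -40, 0], 6]
    - [-1, [10, -80, 0], 12]
    - [-1, [14, -120, 0], 18]
    - [-1, [18, -155, 0], 23]
    - [-1, [20, -172, 0], 23]
    - [-1, [20, -172, 0], 23]
    - [-1, [20, -172, 0], 23]
    - [-1, [20, -172, 0], 23]

```text
time_s: 11.32
tcp_pos: [0.4016, 0.2985, 0.2189]
tool_rot: [[-0.001, 1.0, 0.001], [1.0, 0.001, 0.001], [0.001, 0.001, -1.0]]
ft_force: [0.4, -0.7, 0.2]
opening: 0.999
grip_force: 0.0
```

```bash
python3 - <<'E'
from h import *
T=read_camera("top")[...,::-1];S=read_camera("side")[...,::-1]
cv2.imwrite("pics/c4.png",np.hstack([crop("",T,166,187,35,5),crop("",S,252,144,35,5)]))
print(sensors.sense()["tcp_pos"])
E
```

```text
[0.40168273 0.29851998 0.21850077]
```

View pics/c4.png

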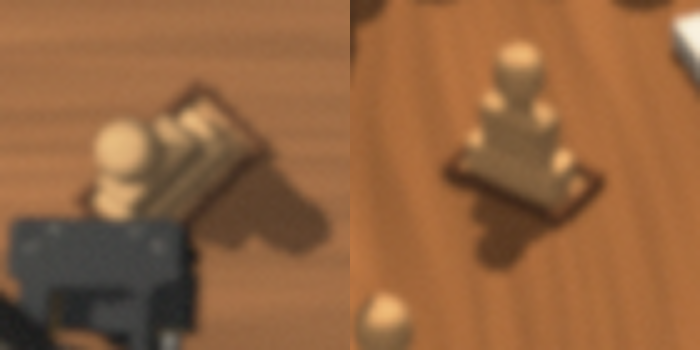

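The oblong doll sits inside its rim, parallel to it in both views. Next is the small round doll.

Call:
jog_arm:
  steps:
    - [-1, [0, 0, 40], 0]
    - [-1, [0, 0, 80], 0]
    - [-1, [0, 0, 115], 0]
    - [-1, [0, 0, 135], 0]
    - [-1, [0, 0, 145], 0]
    - [-1, [0, 0, 145], 0]
    - [1, [0, 0, 145], 0]
    - [1, [0, 0, 145], 0]
    - [1, [0, 0, 145], 0]
    - [1, [0, 0, 145], 0]
    - [1, [0, 0, 145], 0]
    - [1, [0, 0, 145], 0]

```text
time_s: 12.42
tcp_pos: [0.4007, 0.2984, 0.0742]
tool_rot: [[-0.002, 1.0, 0.001], [1.0, 0.002, 0.0], [0.0, 0.001, -1.0]]
ft_force: [-0.4, 0.7, 0.3]
opening: 0.63
grip_force: 0.0
```

Call:
jog_arm:
  steps:
    - [1, [0, 0, 0], 0]
    - [1, [0, 0, 0], 0]
    - [1, [0, 0, 0], 0]
    - [1, [0, 0, 0], 0]
    - [1, [0, 0, 0], 0]
    - [1, [0, 0, 0], 0]

```text
time_s: 12.92
tcp_pos: [0.4005, 0.2983, 0.0736]
tool_rot: [[-0.002, 1.0, 0.0], [1.0, 0.002, 0.0], [0.0, 0.0, -1.0]]
ft_force: [-0.1, 0.9, 0.9]
opening: 0.376
grip_force: 25.0
```

Call:
jog_arm:
  steps:
    - [1, [0, 0, -25], 0]
    - [1, [0, 0, -60], 0]
    - [1, [-22, 26, -70], 0]
    - [1, [-45, 53, -70], 0]
    - [1, [-68, 81, -70], 0]
    - [1, [-92, 109, -70], 0]
    - [1, [-116, 138, -70], 0]
    - [1, [-140, 166, -70], 0]
    - [1, [-164, 195, -70], 0]
    - [1, [-183, 218, -70], 0]
    - [1, [-192, 228, -70], 0]
    - [1, [-192, 228, -60], 0]

```text
time_s: 13.92
tcp_pos: [0.6322, 0.1033, 0.1342]
tool_rot: [[0.004, 1.0, 0.004], [1.0, -0.004, -0.0], [-0.0, 0.004, -1.0]]
ft_force: [1.4, -0.3, -0.3]
opening: 0.372
grip_force: 25.0
```

Call:
jog_arm:
  steps:
    - [1, [0, 0, 15], 0]
    - [1, [0, 0, 30], 0]
    - [1, [0, 0, 45], 0]
    - [1, [0, 0, 52], 0]
    - [1, [0, 0, 54], 0]
    - [1, [0, 0, 54], 0]
    - [1, [0, 0, 54], 0]
    - [1, [0, 0, 54], 0]

```text
time_s: 14.58
tcp_pos: [0.6292, 0.1073, 0.0806]
tool_rot: [[-0.003, 1.0, 0.002], [1.0, 0.003, 0.0], [0.0, 0.002, -1.0]]
ft_force: [0.5, -0.2, -0.5]
opening: 0.372
grip_force: 25.0
```

Target height is 0.0776, so 3 mm more.

Call:
jog_arm:
  steps:
    - [1, [0, 0, 2.5], 0]
    - [1, [0, 0, 2.5], 0]
    - [1, [0, 0, 2.5], 0]
    - [-1, [0, 0, 2.5], 0]
    - [-1, [0, 0, 2.5], 0]
    - [-1, [0, 0, 2.5], 0]
    - [-1, [0, 0, 2.5], 0]
    - [-1, [0, 0, 2.5], 0]
    - [-1, [0, 0, 2.5], 0]
    - [-1, [0, 0, -30], 0]
    - [-1, [0, 0, -70], 0]
    - [-1, [0, 0, -110], 0]

```text
time_s: 15.58
tcp_pos: [0.6278, 0.1065, 0.1898]
tool_rot: [[-0.002, 1.0, -0.003], [1.0, 0.002, -0.0], [-0.0, -0.003, -1.0]]
ft_force: [0.8, -0.4, -0.0]
opening: 0.949
grip_force: 0.0
```

Call:
jog_arm:
  steps:
    - [-1, [0, 0, -30], 0]
    - [-1, [0, -40, -30], 0]
    - [-1, [0, -80, -30], 0]
    - [-1, [0, -120, -30], 0]
    - [-1, [-1, -160, -30], 0]
    - [-1, [-1, -180, -30], 0]
    - [-1, [-1, -180, -30], 0]
    - [-1, [-1, -180, -30], 0]
    - [-1, [-1, -180, -30], 0]

```text
time_s: 16.33
tcp_pos: [0.4498, 0.1053, 0.22]
tool_rot: [[-0.002, 1.0, 0.002], [1.0, 0.002, 0.0], [0.0, 0.002, -1.0]]
ft_force: [-0.3, -0.2, 0.4]
opening: 1.002
grip_force: 0.0
```

```bash
python3 - <<'E'
from h import *
T=read_camera("top")[...,::-1];S=read_camera("side")[...,::-1]
cv2.imwrite("pics/c5.png",np.hstack([crop("",T,247,168,35,5),crop("",S,281,182,35,5)]))
print(sensors.sense()["tcp_pos"])
E
```

```text
[0.44995926 0.10539092 0.2196288 ]
```

View pics/c5.png

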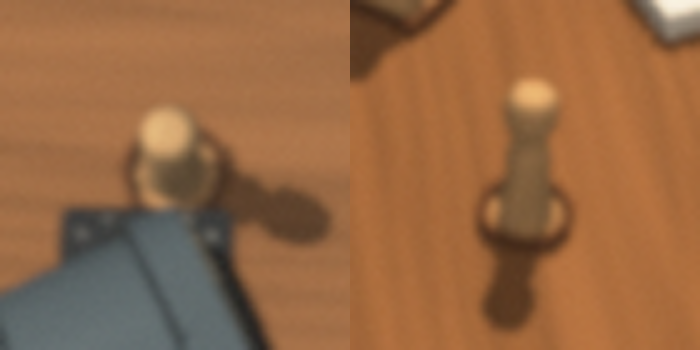

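The small doll stands centred in its stand. Next is the square doll.

Call:
jog_arm:
  steps:
    - [-1, [0, -2, 40], 0]
    - [-1, [0, -2, 80], 0]
    - [-1, [0, -2, 115], 0]
    - [-1, [0, -2, 133], 0]
    - [-1, [0, -2, 143], 0]
    - [-1, [0, -2, 143], 0]
    - [1, [0, -2, 143], 0]
    - [1, [0, -2, 143], 0]
    - [1, [0, -2, 143], 0]
    - [1, [0, -2, 143], 0]
    - [1, [0, -2, 143], 0]
    - [1, [0, -2, 143], 0]

```text
time_s: 17.43
tcp_pos: [0.4471, 0.1053, 0.0772]
tool_rot: [[-0.002, 1.0, 0.001], [1.0, 0.002, -0.0], [-0.0, 0.001, -1.0]]
ft_force: [0.4, -0.3, -0.8]
opening: 0.626
grip_force: 0.0
```

Call:
jog_arm:
  steps:
    - [1, [0, 0, 0], 0]
    - [1, [0, 0, 0], 0]
    - [1, [0, 0, 0], 0]
    - [1, [0, 0, 0], 0]
    - [1, [0, 0, 0], 0]
    - [1, [0, 0, 0], 0]

```text
time_s: 17.93
tcp_pos: [0.447, 0.1054, 0.0766]
tool_rot: [[-0.002, 1.0, 0.0], [1.0, 0.002, 0.0], [0.0, 0.0, -1.0]]
ft_force: [0.5, -0.3, 0.7]
opening: 0.398
grip_force: 25.0
```

The straight line would pass over the large doll, so I'll lift 150 mm and swing out to x≈0.56.

Call:
jog_arm:
  steps:
    - [1, [0, 0, -25], 0]
    - [1, [0, 0, -60], 0]
    - [1, [0, 15, -95], -3]
    - [1, [0, 40, -125], -6]
    - [1, [-10, 68, -145], -9]
    - [1, [-38, 90, -150], -12]
    - [1, [-70, 105, -150], -15]
    - [1, [-105, 110, -150], -18]
    - [1, [-140, 110, -150], -21]
    - [1, [-175, 110, -150], -24]
    - [1, [-210, 110, -150], -27]
    - [1, [-245, 108, -150], -30]

```text
time_s: 18.93
tcp_pos: [0.5547, -0.141, 0.226]
tool_rot: [[-0.504, 0.864, -0.001], [0.864, 0.504, 0.0], [0.001, -0.001, -1.0]]
ft_force: [0.1, -0.5, -1.2]
opening: 0.398
grip_force: 25.0
```

Call:
jog_arm:
  steps:
    - [1, [-28, -20, 0], -2]
    - [1, [-56, -39, 0], -3]
    - [1, [-84, -59, 0], -3]
    - [1, [-112, -78, 0], -3]
    - [1, [-140, -98, 0], -3]
    - [1, [-165, -115, 0], -3]
    - [1, [-183, -128, 15], -3]
    - [1, [-183, -128, 45], -3]
    - [1, [-183, -128, 75], -3]
    - [1, [-183, -128, 100], -3]
    - [1, [-183, -128, 115], -3]
    - [1, [-183, -128, 115], -3]

```text
time_s: 19.93
tcp_pos: [0.5331, -0.3606, 0.1067]
tool_rot: [[-0.546, 0.837, -0.008], [0.837, 0.546, 0.005], [0.008, -0.004, -1.0]]
ft_force: [-1.2, 0.2, -1.3]
opening: 0.399
grip_force: 25.0
```

Call:
jog_arm:
  steps:
    - [1, [0, 0, 0], 0]
    - [1, [0, 0, 0], 0]

```text
time_s: 20.1
tcp_pos: [0.5372, -0.3621, 0.1127]
tool_rot: [[-0.547, 0.837, 0.002], [0.837, 0.547, -0.001], [-0.001, 0.001, -1.0]]
ft_force: [0.6, -0.8, -0.9]
opening: 0.395
grip_force: 25.0
```

```bash
python3 - <<'E'
from h import *
T=read_camera("top")[...,::-1];S=read_camera("side")[...,::-1]
cv2.imwrite("pics/c6.png",np.hstack([crop("",T,407,201,35,5),crop("",S,279,325,35,5)]))
print(sensors.sense()["tcp_pos"])
E
```

```text
[ 0.53741674 -0.36228149  0.11330437]
```

View pics/c6.png

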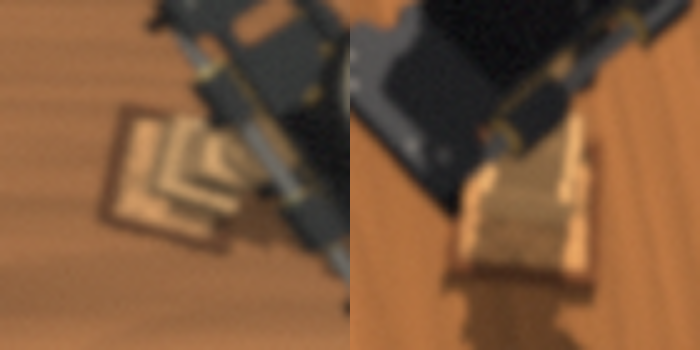

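The foot edges lie within 2° of the rim edges (in the top crop, 11° against 11° and 15° against 14°). Lowering.

Call:
jog_arm:
  steps:
    - [1, [0, 0, 10], 0]
    - [1, [0, 0, 20], 0]
    - [1, [0, 0, 28], 0]
    - [1, [0, 0, 31], 0]
    - [1, [0, 0, 31], 0]
    - [1, [0, 0, 31], 0]
    - [1, [0, 0, 31], 0]

```text
time_s: 20.78
tcp_pos: [0.5363, -0.3621, 0.0805]
tool_rot: [[-0.546, 0.838, -0.0], [0.838, 0.546, -0.0], [-0.0, -0.0, -1.0]]
ft_force: [-1.1, -0.1, 2.3]
opening: 0.401
grip_force: 25.0
```

Contact with the floor, at the expected height. Releasing and retreating.

Call:
jog_arm:
  steps:
    - [1, [0, 0, 0], 0]
    - [-1, [0, 0, 0], 0]
    - [-1, [0, 0, 0], 0]
    - [-1, [0, 0, 0], 0]
    - [-1, [0, 0, 0], 0]
    - [-1, [0, 0, 0], 0]
    - [-1, [0, 0, 0], 0]
    - [-1, [0, 0, -30], 0]
    - [-1, [0, 0, -70], 0]
    - [-1, [0, 0, -110], 0]
    - [-1, [0, 0, -150], 0]
    - [-1, [0, 0, -170], 0]

```text
time_s: 21.78
tcp_pos: [0.5384, -0.3624, 0.2563]
tool_rot: [[-0.546, 0.837, 0.007], [0.837, 0.546, -0.004], [-0.007, 0.004, -1.0]]
ft_force: [1.6, 0.6, -0.2]
opening: 0.993
grip_force: 0.0
```

Call:
jog_arm:
  steps:
    - [-1, [-15, -30, 0], 0]
    - [-1, [-30, -65, 0], 0]
    - [-1, [-45, -100, 0], 0]
    - [-1, [-60, -135, 0], 0]
    - [-1, [-75, -170, 0], 0]
    - [-1, [-90, -205, 0], 0]
    - [-1, [-90, -205, 0], 0]
    - [-1, [-90, -205, 0], 0]

```text
time_s: 22.45
tcp_pos: [0.4108, -0.5523, 0.2497]
tool_rot: [[-0.541, 0.841, -0.001], [0.841, 0.541, -0.0], [0.001, -0.001, -1.0]]
ft_force: [0.6, 0.8, 0.8]
opening: 0.994
grip_force: 0.0
```

```bash
python3 - <<'E'
from h import *
T=read_camera("top")[...,::-1];S=read_camera("side")[...,::-1]
f=lambda I,L:np.hstack([crop("",I,*p,25,4) for p in L])
cv2.imwrite("pics/c7.png",np.vstack([f(T,[(166,187),(247,168),(316,222),(407,201)]),f(S,[(252,140),(281,180),(240,237),(279,320)])]))
cv2.imwrite("pics/full.png",np.hstack([T,S])[:, :])
T0=cv2.imread("pics/top0.png")
for k,(u,v) in dict(pot=(90,235),glue=(296,112)).items(): print(k,np.abs(T[v-20:v+20,u-25:u+20].astype(int)-T0[v-20:v+20,u-25:u+20]).mean())
print(sensors.sense()["tcp_pos"])
E
```

```text
pot 1.1898148148148149
glue 0.9718518518518519
[ 0.41447064 -0.54848484  0.25045276]
```

View pics/c7.png

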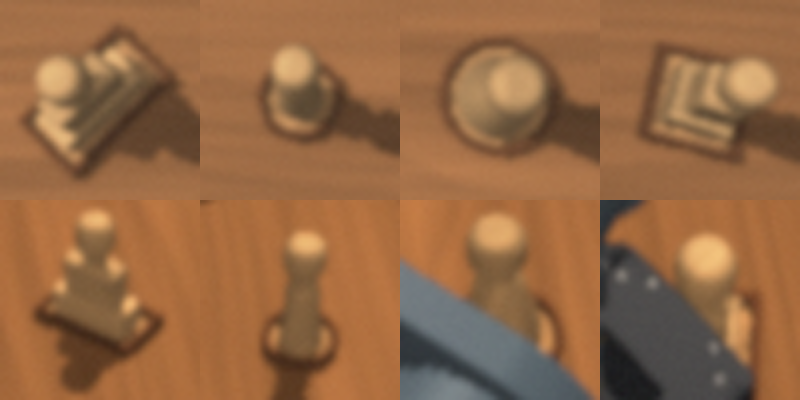

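All four are seated, and the pot and bottle are unmoved. I'll take one enlarged look at the oblong and square dolls to check they are parallel.

```bash
python3 - <<'E'
from h import *
F=cv2.imread("pics/full.png")
cv2.imwrite("pics/c8.png",np.hstack([crop("",F,166,187,22,9),crop("",F,405,201,22,9)]))
E
```

```text
(no output)
```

View pics/c8.png

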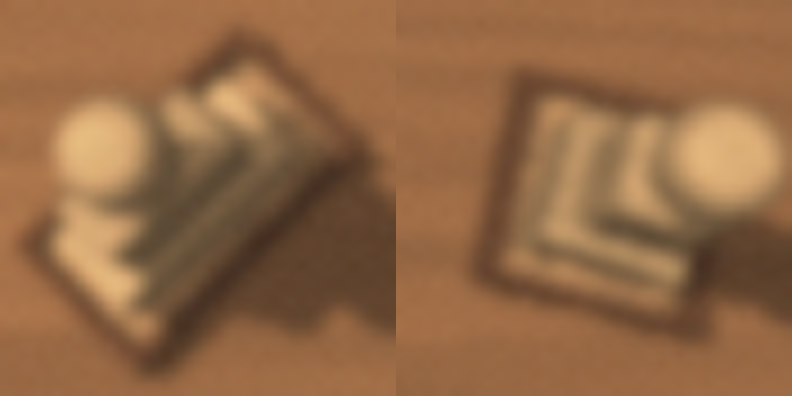

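```bash
python3 - <<'E'
from h import *
for n,u,v in(("top",166,187),("side",252,144),("top",407,201),("side",279,333)):
    I=cv2.imread(f"pics/{n}0.png"); W=24; g=cv2.resize(I[v-W:v+W,u-W:u+W],None,fx=4,fy=4,interpolation=cv2.INTER_CUBIC)
    m=(g[...,2]<118).astype(np.uint8); c,_=cv2.findContours(m,0,cv2.CHAIN_APPROX_NONE)
    c=max(c,key=cv2.contourArea).reshape(-1,2)/4+[u-W,v-W]
    w=np.array([plane(n,*p,.008)[:2] for p in c],np.float32)*1000
    print(n,*[np.round(x,1) for x in cv2.minAreaRect(w)])
a=lambda n,p,q,z:np.degrees(np.arctan2(*(plane(n,*q,z)-plane(n,*p,z))[1::-1]))
P=lambda x,y:(144+x/9,165+y/9)
print('rim',a("top",P(150,370),P(360,160),.01),'foot',a("top",P(140,300),P(280,145),.026),'body',a("top",P(130,255),P(245,155),.064))
# placed oblong: bright foot-top + body edges, side view lower-front edge of foot from c7 crop
Q=lambda x,y:(227+x/4,115+y/4)
print('side rim',a("side",Q(40,115),Q(124,153),.01),'side foot',a("side",Q(52,108),Q(122,138),.004))
E
```

```text
top [545.7 322.9] [ 14.9 103.4] 46.6
side [565.9 336.7] [ 72.2 110.9] 47.2
top [ 533.3 -363.3] [77.1 72.7] 75.5
side [ 526.4 -400.1] [17.8 72.4] 72.1
rim -42.817812712611655 foot -39.692406216080535 body -46.81601877360148
side rim -42.681666997492215 side foot -41.48820960063402
```

The stand is at -43° and the foot at -41 to -43°, so it counts as parallel. Handing in.

```bash
python3 -c "
from rig import order; print(order.finish_job())"
```

```text
the job is handed in; nothing more can be done
None
```

All four dolls stand upright in their matching stands, with the square and oblong feet within about 2° of parallel to their rims; the brush pot and glue bottle were not moved, and the job is handed in.

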